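# Clamp hex blanks in a drill fixture

### The job

Get the brass hex blanks clamped in the blue drill fixture. First draw the red-knobbed lock pin out of its bore and park it hanging by its flange in the yellow bracket's side notch; then stand every blank upright on the floor of the slot, wholly between the jaws, with two flats square to the jaws. Then take the T-handle hex key from its wooden stand, seat it fully in the clamp screw's socket before turning, tighten the screw clockwise to its stop, and put the key back upright in its stand; do not disturb the other things on the bench.

Things in the scene. Friction and masses are not known exactly. Their poses are not given: they have to be found in the camera images.
- fixture: Blue drill fixture, base 165 x 243 x 15 mm, fixed. Origin on the bench under the slot's middle, z up. Two steel jaws, 192 mm long along its y (-96 to +96 mm), tops at z = 41 mm; the far jaw (+x) is fixed, its face at x = +24.5 mm; the near jaw slides, face at -24.5 mm when open (slot 49 mm wide), 3 mm nearer when clamped. Their inner top edges have a 5 mm chamfer.
- slot (a point): Middle of the slot's floor (fixture x 0, y 0, z 15 mm), axes as the fixture's. Blanks stand on this floor anywhere along y, wholly between the jaws; room for three, about 62 mm apart (y -62, 0, +62 mm).
- notch (a point): Seat of the park notch in the yellow bracket: centre of the notch, level with its plate's top (fixture x 28, y 116, z 58 mm), axes as the fixture's. Plate 8 mm thick, 44 mm wide; the notch is 19 mm wide, opens to the fixture's -x (mouth at x = 4, back at 37.5 mm); free below to z = 15 mm. The pin's flange rests on the plate, its shank hangs in the notch.
- lock_pin: Loose pin with a red knob, 0.12 kg. Origin at its lower tip, z up along it: shank 14.5 mm diameter from 0 to 38 mm, flange 32 mm diameter to 43 mm, round red grip knob 22 mm diameter to 80 mm. Starts upright in a 16 mm bore in a tab at the near jaw's +y end (fixture x -38, y 116 mm, tab top z 41 mm, x -51 to -25 mm), tip at z = 3 mm; it blocks the jaw.
- pin_flange (a point): Centre of the underside of the pin's flange, 38 mm above the pin's tip.
- screw (a joint): Clamp screw's angle in rad: 0 to 0.12 at the start (open); grows when turned clockwise as seen from above, to a hard stop at 1.10 (clamped). It stays where it is left (a jammed key may drag it back, so lift the key straight out); turning takes about 0.12 N m. It moves the near jaw.
- socket (a point): Centre of the floor of the hexagon socket in the clamp screw (fixture x -78.5, y 0, z 16 mm). The socket is 20 mm deep, its mouth level with the boss top at z = 36 mm, 24.5 mm across flats, vertical; two of its flats face the point's +x and -x. The point turns with the screw.
- hex_key: Loose T-handle hex key, 0.2 kg. Origin at the lower tip, z up: hexagonal steel shank 22 mm across flats (two flats face its +x and -x), tip tapered over 6 mm, about 15 degrees of play in the socket; black cross handle with orange bands, centre 105 mm above the tip, 80 mm long along the key's y, 16 mm wide and high. Starts upright in the stand, tip at z = 10 mm.
- key_handle (a point): Centre of the key's cross handle, 105 mm above its tip.
- key_stand: Wooden block 70 x 70 x 55 mm, fixed. Origin under its centre. A round bore 30 mm in diameter, 45 mm deep (floor 10 mm over the bench), opens upward at its centre with a 3 mm chamfer.
- blank_0: Loose brass hexagonal blank (long coupling nut), 46 mm across flats, 53 mm across corners, 58 mm tall, standing on its end, about 0.35 kg. Origin at the centre of its underside, z up; two of its six flats face its +x and -x. Two or three of the four blanks are present, at any yaw.
- blank_1: Loose brass hexagonal blank (long coupling nut), 46 mm across flats, 53 mm across corners, 58 mm tall, standing on its end, about 0.35 kg. Origin at the centre of its underside, z up; two of its six flats face its +x and -x. Two or three of the four blanks are present, at any yaw.
- blank_2: Loose brass hexagonal blank (long coupling nut), 46 mm across flats, 53 mm across corners, 58 mm tall, standing on its end, about 0.35 kg. Origin at the centre of its underside, z up; two of its six flats face its +x and -x. Two or three of the four blanks are present, at any yaw.
- blank_3: Loose brass hexagonal blank (long coupling nut), 46 mm across flats, 53 mm across corners, 58 mm tall, standing on its end, about 0.35 kg. Origin at the centre of its underside, z up; two of its six flats face its +x and -x. Two or three of the four blanks are present, at any yaw.
- grease_tin: Bystander: round red and yellow tin, 64 mm diameter, 36 mm high. Origin under its centre.
- tape_masking: Bystander: roll of pale masking tape lying flat, 100 mm diameter, 25 mm high. Origin under its centre.
- feeler_gauge: Bystander: flat steel gauge 17 x 98 x 10 mm. Origin under its centre.
- phone: Bystander: black phone 46 x 108 x 14 mm. Origin under its centre.
Things that resemble listed ones, but are neither listed nor needed, are in the scene too. What is shaped like the blank_0 but green is not meant.

How it is judged:
On the way, in this order (a step that is already met when the one before it is completed fails the run):
1. the lock pin hangs in the side notch (horizontal distance between pin_flange and notch below 0.012 m and z of pin_flange in the frame of notch between -0.004 and 0.006 m and angle between lock_pin's own z axis and vertical below 0.2 rad), for 0.2 s.
2. every blank present stands on the slot's floor between the jaws, flats square to them (x of blank_0 in the frame of slot between -0.006 and 0.006 m and y of blank_0 in the frame of slot between -0.078 and 0.078 m and z of each of blank_0, blank_1, blank_2, blank_3 in the frame of slot below 0.006 m and angle between each of blank_0, blank_1, blank_2, blank_3's own z axis and vertical below 0.1 rad and (angle between the x axis of blank_0 and the x axis of fixture, either way round below 0.17 rad or angle between the x axis of blank_0 and the x axis of fixture, either way round between 0.8772 and 1.2172 rad) and x of blank_1 in the frame of slot between -0.006 and 0.006 m and y of blank_1 in the frame of slot between -0.078 and 0.078 m and (angle between the x axis of blank_1 and the x axis of fixture, either way round below 0.17 rad or angle between the x axis of blank_1 and the x axis of fixture, either way round between 0.8772 and 1.2172 rad) and x of blank_2 in the frame of slot between -0.006 and 0.006 m and y of blank_2 in the frame of slot between -0.078 and 0.078 m and (angle between the x axis of blank_2 and the x axis of fixture, either way round below 0.17 rad or angle between the x axis of blank_2 and the x axis of fixture, either way round between 0.8772 and 1.2172 rad) and x of blank_3 in the frame of slot between -0.006 and 0.006 m and y of blank_3 in the frame of slot between -0.078 and 0.078 m and (angle between the x axis of blank_3 and the x axis of fixture, either way round below 0.17 rad or angle between the x axis of blank_3 and the x axis of fixture, either way round between 0.8772 and 1.2172 rad)), for 0.2 s.
3. the key is fully seated in the socket of the still open screw (z of hex_key in the frame of socket below 0.005 m and horizontal distance between hex_key and socket below 0.006 m and angle between hex_key's own z axis and vertical below 0.12 rad and value of joint screw below 0.4 rad), for 0.1 s.
4. the screw is tightened to its stop with the key seated (z of hex_key in the frame of socket below 0.005 m and horizontal distance between hex_key and socket below 0.006 m and angle between hex_key's own z axis and vertical below 0.12 rad and value of joint screw above 1 rad), for 0.1 s.
At the end, for the whole second after the job is handed in: Each blank upright on the slot floor (within 6 mm of its height and middle line, 78 mm along it), flats within 8 degrees of the jaws; screw at 0.9 rad or more; pin hanging in the notch (within 12 mm, flange on the plate); key upright at the bottom of its stand; all at rest (all of step 1 and x of blank_0 in the frame of slot between -0.006 and 0.006 m and y of blank_0 in the frame of slot between -0.078 and 0.078 m and z of each of blank_0, blank_1, blank_2, blank_3 in the frame of slot below 0.006 m and angle between each of blank_0, blank_1, blank_2, blank_3's own z axis and vertical below 0.1 rad and (angle between the x axis of blank_0 and the x axis of fixture, either way round below 0.14 rad or angle between the x axis of blank_0 and the x axis of fixture, either way round between 0.9072 and 1.1872 rad) and x of blank_1 in the frame of slot between -0.006 and 0.006 m and y of blank_1 in the frame of slot between -0.078 and 0.078 m and (angle between the x axis of blank_1 and the x axis of fixture, either way round below 0.14 rad or angle between the x axis of blank_1 and the x axis of fixture, either way round between 0.9072 and 1.1872 rad) and x of blank_2 in the frame of slot between -0.006 and 0.006 m and y of blank_2 in the frame of slot between -0.078 and 0.078 m and (angle between the x axis of blank_2 and the x axis of fixture, either way round below 0.14 rad or angle between the x axis of blank_2 and the x axis of fixture, either way round between 0.9072 and 1.1872 rad) and x of blank_3 in the frame of slot between -0.006 and 0.006 m and y of blank_3 in the frame of slot between -0.078 and 0.078 m and (angle between the x axis of blank_3 and the x axis of fixture, either way round below 0.14 rad or angle between the x axis of blank_3 and the x axis of fixture, either way round between 0.9072 and 1.1872 rad) and horizontal distance between hex_key and key_stand below 0.01 m and z of hex_key in the frame of key_stand below 0.02 m and angle between hex_key's own z axis and vertical below 0.2 rad and linear speed of each of blank_0, blank_1, blank_2, blank_3, hex_key, lock_pin below 0.02 m/s and value of joint screw above 0.9 rad); the robot touches nothing.
It fails at once if a bystander is moved more than 4 cm (distance of any of grease_tin, tape_masking, feeler_gauge, phone from where it was at the start of the episode above 0.04 m).
Of blank_0, blank_1, blank_2, blank_3 only 2 to 3 are there at a start; the rules pass over those that are not, and their reading is None.
At some moment in a run one of blank_0, blank_1, blank_2, blank_3 may be knocked a few centimetres aside while the robot is not near it.
It also fails if it takes over 208 s, if anything falls off the work surface, if the arm or the gripper's body presses on something with over 40 N, if the wrist force passes 120 N, or if a joint passes its speed limit or range.

### The arm

A 7-joint arm with a two-finger parallel gripper is mounted at the origin on a cart in front of the work surface, level with it; the furniture and walls round the work are solid. World frame = base frame: x ahead of the robot, y to its left, z up, the work surface at z = 0. Lengths are in m, angles in rad, forces in N, time in s.
With the tool pointing down it reaches from about 0.4 to 0.9 m from the base axis. Payload 5.5 kg.
Tool frame: the origin (TCP) lies midway between the tips of the shut fingers; the grasp point (between the pads) lies 19 mm behind it (manip.grip_depth is the distance from the TCP to the grasp point, in m); z points along the fingers, y is the line along which they close (so a half turn about z gives the same grasp; the last joint's range is limited). The gripper opens to 92 mm and grips with 3 to 60 N. Pads are 19 mm wide; open, the fingers measure 130 mm over their backs; the gripper's body (75 mm by 190 mm) begins 47 mm behind the grasp point.
Start: joints at [1.381, 0.501, -0.427, 1.55, 0.221, 1.138, -0.21], TCP at [0.284, -0.584, 0.227] pointing down, gripper open.
Joint ranges: [-2.88, 2.88], [-0.31, 2.03], [-1.54, 1.56], [0.2, 2.42], [-1.41, 4.55], [0.19, 2.02], [-2.57, 2.57]. Speed limits (rad/s): [2.57, 2.57, 3.14, 3.14, 3.14, 3.14, 3.14].

### API

Orientations are given as a unit quaternion [x, y, z, w].
In Python, from bench import manip, effector, viewer gives the robot as it stands. Calls block until the motion is done:
- manip.move_pose(position, orientation): joint-space move of the TCP to a pose.
- manip.servo_line(position, ori=None, vel=0.15): straight line of the TCP; ori=None keeps the orientation; vel is the mean speed in m/s.
- manip.movej(angles): joint-space move.
- effector.open_jaws() and effector.close(f_grip=None): open the fingers fully, or close them until they stop; f_grip is the grip in N (None keeps the last).
- manip.sleep(seconds).
- manip.solve_ik(position, orientation): joint angles nearest the present ones, or None.
- viewer.get_image(name): name is "side" or "top" or "wrist"; returns the picture (400x640x3 uint8, red, green, blue); there is no depth.
- viewer.get_calibration(name): a dict with "vfov" (degrees; the focal length in pixels is half the picture's height over the tangent of half this angle, whatever the lens; pixels are square), "cx", "cy" (the principal point, pixels), "dist_coeffs" ([k1, k2, p1, p2, k3] as OpenCV has them; the pictures are not rectified), "eye" and "attitude" of the camera in the world. Camera axes: x right, y down, z forward; pixel columns grow to the right and rows downward; lengths in m; the calibration is good to about 2 mm. A picture is of the moment at which its call begins: read the wrist's pose just before it. get_calibration takes no time and is no camera call; for the wrist camera it gives the pose at the moment of the call.
A pose or a line that the arm cannot do raises manip.PlanningError and nothing moves.
- manip.hand_in(): hands the job in; it is judged then, once.
Readings, each from a call of its own:
- manip.current_clock(): time.
- manip.current_q(): joint angles.
- manip.current_joint_velocities(): joint speeds.
- manip.current_tau(): joint torques, N m.
- manip.current_tool_pos(): TCP position.
- manip.current_tcp_rot(): TCP orientation.
- manip.current_force(): force on the tool from outside, world axes, zero at the start.
- manip.current_wrist_torque(): the same for the moment, N m.
- manip.current_finger_gap(): finger opening in m.
- manip.current_gripper_force(): force on a finger pad.
Only numpy, scipy, OpenCV 4.12 (cv2) and the standard library are available. Lean on these libraries where they do the work, as an engineer would, in place of code of your own. Each camera call takes 0.05 s, during which the arm holds its last target. There are 200 camera calls.

## Working session

There is one attempt and no reset: what is moved stays moved. The work goes in short steps, each a Python script; the robot and the scene stay as the last script left them, time stands still between calls to the robot, and variables do not carry over. Pictures are saved under pics/ and viewed, at most 14 in all, crops included, and the job is handed in when it is done.

```bash
mkdir -p pics; ls; python3 - <<'E'
from bench import manip, effector, viewer
import cv2
for n in ["side","top","wrist"]:
    c=viewer.get_calibration(n); print(n,c)
    cv2.imwrite(f"pics/{n}0.png",viewer.get_image(n)[:,:,::-1])
print(manip.current_clock(),manip.current_tcp_rot(),manip.grip_depth)
E
```

```text
pics
side {'vfov': 53.81915778182318, 'cx': 320.99834325747753, 'cy': 204.48356750419288, 'dist_coeffs': array([-0.05235604,  0.        ,  0.        ,  0.        ,  0.        ]), 'eye': array([ 0.41781955, -0.69371457,  0.87738748]), 'attitude': array([ 0.93048565, -0.08289519,  0.03659824, -0.35494423])}
top {'vfov': 56.618749528034265, 'cx': 320.3568898575167, 'cy': 202.00807002142193, 'dist_coeffs': array([-0.026432,  0.      ,  0.      ,  0.      ,  0.      ]), 'eye': array([ 0.41590661, -0.00919768,  1.19518881]), 'attitude': array([-0.70568326,  0.70646361, -0.02676478,  0.04694635])}
wrist {'vfov': 63.194829292770855, 'cx': 319.76118478108197, 'cy': 203.62908697032236, 'dist_coeffs': array([0.01179189, 0.        , 0.        , 0.        , 0.        ]), 'eye': array([ 0.34869955, -0.55132432,  0.38452724]), 'attitude': array([ 0.83983323, -0.5256426 , -0.07307253,  0.11419463])}
0.15 [ 9.74478419e-01  2.24479975e-01 -1.42125104e-04 -7.28579221e-04] 0.0188
```

View pics/top0.png

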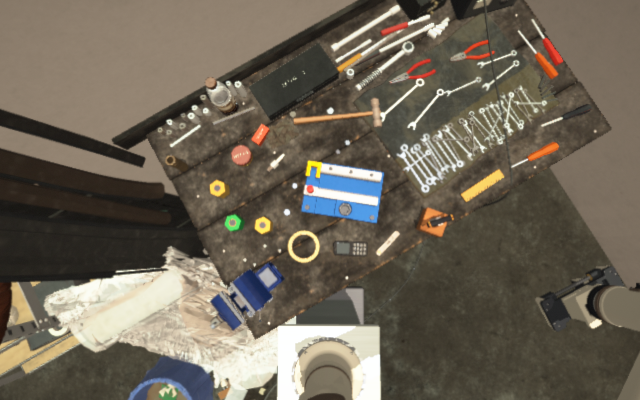

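View pics/side0.png

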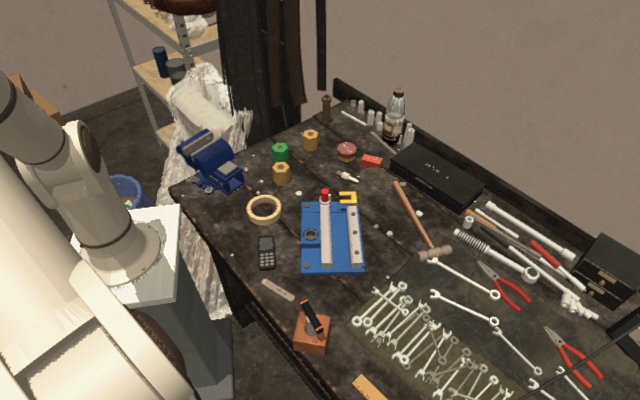

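The top view shows a blue fixture at about (343,192), with the red pin at (310,189) and the yellow bracket at (313,168). The key stand is at (435,221). There are two brass blanks, at (218,188) and (263,225), and a green decoy at (233,222). The bystanders are tape (303,246), phone (350,248), gauge (388,243) and tin (241,155). I'll localize these roughly, then look closer with the wrist camera.

```bash
cat > h.py <<'E'
from bench import manip, effector, viewer
import cv2, numpy as np
from scipy.spatial.transform import Rotation as R
from scipy.optimize import least_squares
def K(c):
    f=200/np.tan(np.radians(c['vfov']/2)); return np.array([[f,0,c['cx']],[0,f,c['cy']],[0,0,1.]])
def ray(c,uv,z):
    p=cv2.undistortPoints(np.array(uv,float).reshape(-1,1,2),K(c),c['dist_coeffs']).reshape(-1,2)
    d=R.from_quat(c['attitude']).apply(np.c_[p,np.ones(len(p))]); e=np.array(c['eye'])
    return e+d*((z-e[2])/d[:,2])[:,None]
def proj(c,P):
    r=R.from_quat(c['attitude']).inv(); 
    return cv2.projectPoints(np.atleast_2d(np.array(P,float)),r.as_rotvec(),-r.apply(c['eye']),K(c),c['dist_coeffs'])[0].reshape(-1,2)
def down(yaw):  # tool z down, tool y axis (closing) at angle yaw in world
    y=np.array([np.cos(yaw),np.sin(yaw),0]); z=np.array([0,0,-1.]); x=np.cross(y,z)
    return R.from_matrix(np.c_[x,y,z]).as_quat()
def snap(n,name,box=None,s=1):
    c=viewer.get_calibration(n); im=viewer.get_image(n)[:,:,::-1].copy(); cv2.imwrite(f"pics/{name}_full.png",im)
    import pickle; pickle.dump(c,open(f"pics/{name}.pkl","wb"))
    if box: im=im[box[1]:box[3],box[0]:box[2]]
    cv2.imwrite(f"pics/{name}.png",cv2.resize(im,None,fx=s,fy=s,interpolation=cv2.INTER_CUBIC)); return c,im
E
python3 - <<'E'
from h import *
c=viewer.get_calibration("top")
for n,uv,z in [("fixture corners",[(303,212),(378,222),(383,171),(307,163)],.015),("blanks",[(218,188),(263,225),(233,222)],.058),("key",[(437,220)],.05),("tape",[(303,246),(350,248),(388,243),(241,155)],.02)]: print(n,ray(c,uv,z).round(3).tolist())
print(manip.current_q().round(3), R.from_quat(manip.current_tcp_rot()).as_matrix().round(2).tolist())
w=viewer.get_calibration("wrist"); T=R.from_quat(manip.current_tcp_rot())
print("cam in tool",T.inv().apply(w['eye']-manip.current_tool_pos()),(T.inv()*R.from_quat(w['attitude'])).as_matrix().round(3).tolist())
E
```

```text
fixture corners [[0.508, 0.08, 0.015], [0.475, -0.158, 0.015], [0.639, -0.177, 0.015], [0.667, 0.068, 0.015]]
blanks [[0.58, 0.343, 0.058], [0.464, 0.2, 0.058], [0.474, 0.293, 0.058]]
key [[0.479, -0.334, 0.05]]
tape [[0.4, 0.079, 0.02], [0.394, -0.069, 0.02], [0.409, -0.188, 0.02], [0.693, 0.283, 0.02]]
[ 1.381  0.502 -0.427  1.551  0.221  1.138 -0.21 ] [[0.9, 0.44, -0.0], [0.44, -0.9, 0.0], [0.0, -0.0, -1.0]]
cam in tool [ 0.07243807 -0.00133245 -0.15872326] [[-0.001, -0.963, -0.269], [1.0, -0.001, -0.001], [0.001, -0.269, 0.963]]
```

```bash
python3 - <<'E'
from h import *
q=down(-np.pi/2)
for n,p in [("wk",(0.50,-0.31,.25)),("wf",(0.60,-0.04,.25)),("wb",(0.54,0.25,.25))]:
    manip.move_pose(p,q); manip.sleep(.2); snap("wrist",n,None,1.25)
print(manip.current_clock(),manip.current_q().round(2))
E
```

```text
4.4583 [ 0.04  0.43 -0.68  1.66  0.29  1.15 -2.29]
```

View pics/wf.png

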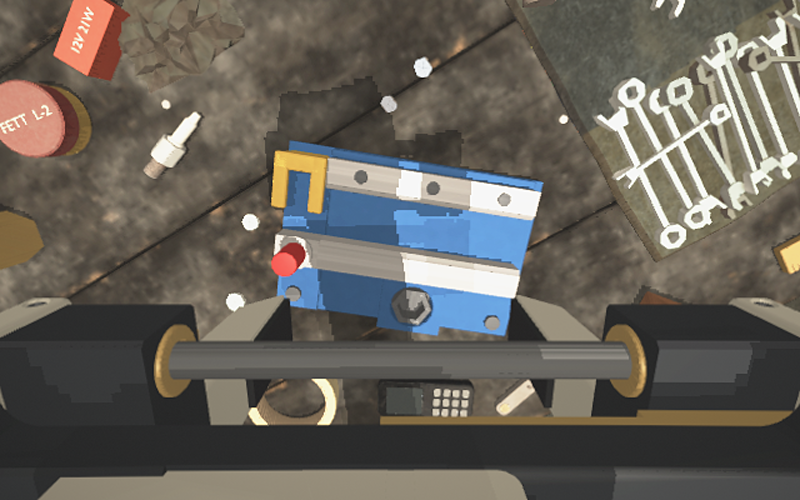

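View pics/wb.png

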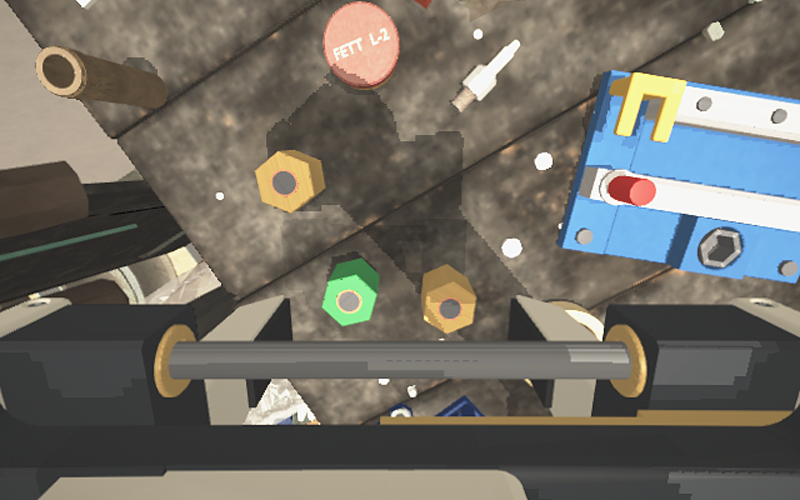

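View pics/wk.png

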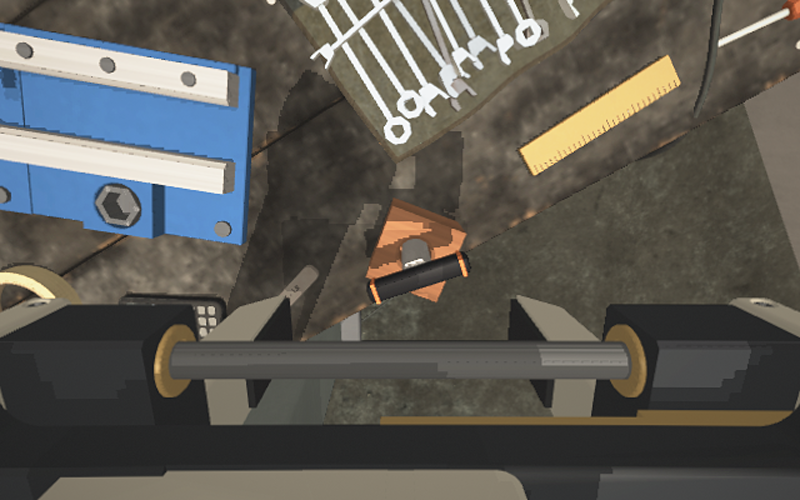

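The wrist views (1.25x) show the socket at (411,308), the pin at (287,263), and the U bracket at (300,180), opening toward the robot. In wb the brass blanks are at (290,181) and (448,299). The green one at (350,292) is the decoy. In wk the key handle is at (418,278). I'll fit the poses and check them with an overlay.

```bash
cat > fit.py <<'E'
from h import *
import pickle,json
C={n:pickle.load(open(f"pics/{n}.pkl","rb")) for n in("wf","wb","wk")}
I={n:cv2.imread(f"pics/{n}_full.png") for n in C}
def T2(p,L): L=np.atleast_2d(L).astype(float); c,s=np.cos(p[2]),np.sin(p[2]); return np.c_[p[0]+c*L[:,0]-s*L[:,1],p[1]+s*L[:,0]+c*L[:,1],L[:,2]]
def obs(o):
    return [(n,np.array(uv)/1.25,l) for n,uv,l in o]
# fixture
def loc(l,x0): return [x0+165 if l[0]=='F' else x0 if l[0]=='N' else l[0],l[1],l[2]]
O=obs([("wf",(411,308),(-78.5,0,36)),("wb",(721,248),(-78.5,0,36)),("wk",(118,205),(-78.5,0,36)),
 ("wf",(543,182),('F',-121.5,15)),("wk",(254,68),('F',-121.5,15)),("wk",(245,244),('N',-121.5,15)),("wf",(505,335),('N',-121.5,15)),
 ("wb",(606,71),('F',121.5,15))])
def r(p): return np.concatenate([proj(C[n],T2(p[:3],np.array(loc(l,p[3]*1000))/1000))[0]-uv for n,uv,l in O])
s=least_squares(r,[.572,-.047,-.12,-.1],loss="soft_l1"); F=s.x
print("fixture",F.round(4)); print(s.fun.reshape(-1,2).round(1).tolist())
# blanks by silhouette
hx=np.array([[26.56*np.cos(a),26.56*np.sin(a)] for a in np.radians(np.arange(30,390,60))])/1000
def sil(c,p,shape=(1600,2560)):
    P=np.vstack([np.c_[hx,np.zeros(6)],np.c_[hx,np.full(6,.058)]])
    h=cv2.convexHull(((proj(c,T2(p,P))+.5)*4-.5).astype(np.float32)); m=np.zeros(shape,np.uint8); cv2.fillConvexPoly(m,h.astype(np.int32),1); return m
hsv=cv2.cvtColor(I["wb"],cv2.COLOR_BGR2HSV); m=cv2.inRange(hsv,(12,90,60),(28,255,255))
def blank(c,m,seed,z=.03):
    k,lab,st,ce=cv2.connectedComponentsWithStats(m); i=1+np.argmin([np.hypot(*(ce[j]-seed))+(1e3 if st[j,4]<400 else 0) for j in range(1,k)])
    cs,_=cv2.findContours((lab==i).astype(np.uint8),cv2.RETR_EXTERNAL,cv2.CHAIN_APPROX_NONE)
    mm=np.zeros_like(m); cv2.drawContours(mm,cs,-1,1,-1); M=cv2.resize(mm,(2560,1600),interpolation=cv2.INTER_NEAREST)
    p0=ray(c,[ce[i]],z)[0]
    from scipy.optimize import minimize
    def cost(q):
        S=sil(c,[q[0]/1000+p0[0],q[1]/1000+p0[1],q[2]/30]); return 1-(S&M).sum()/(S|M).sum()
    b=min((minimize(cost,[0,0,a],method="Nelder-Mead",options=dict(initial_simplex=[[0,0,a],[6,0,a],[0,6,a],[0,0,a+8]],xatol=.05,fatol=1e-4)) for a in(0,10,20)),key=lambda o:o.fun)
    y=b.x[2]/30; y=(y+np.pi/6)%(np.pi/3)-np.pi/6
    return [b.x[0]/1000+p0[0],b.x[1]/1000+p0[1],y],b.fun
if __name__=="__main__":
    B=[blank(C["wb"],m,s) for s in((232,145),(358,239))]; print("blanks",B)
    # key
    e=ray(C["wk"],np.array([(371,292),(467,263)])/1.25,.115); print("key handle",e.mean(0),np.diff(e[:,:2],axis=0),"len",np.hypot(*np.diff(e[:,:2],axis=0)[0]))
    st=ray(C["wk"],np.array([(393,199),(467,237),(437,301),(367,277)])/1.25,.055); print("stand",st.round(4).tolist(),st.mean(0))
    json.dump(dict(F=F[:3].tolist(),B=[b[0] for b in B]),open("fit.json","w"))
    def box(im,c,p,Ls,col):
        for L in Ls:
            pts=proj(c,T2(p,np.array(L)/1000)); cv2.polylines(im,[np.round(pts*4).astype(int)],True,col,1)
    out=[]
    for n,(x,y,w,h) in dict(wf=(210,105,230,165),wk=(270,145,120,110),wb=(190,105,200,165)).items():
        im=cv2.resize(I[n],None,fx=4,fy=4,interpolation=cv2.INTER_CUBIC)
        x0=F[3]*1000
        box(im,C[n],F,[[(x0,-121.5,15),(x0+165,-121.5,15),(x0+165,121.5,15),(x0,121.5,15)],[(4,94,58),(4,106.5,58),(28,106.5,58),(28,125.5,58),(4,125.5,58),(4,138,58)],[(29.5,96,41),(29.5,-96,41)],[(-29.5,96,41),(-29.5,-96,41)],[(-78.5+13*np.cos(a),13*np.sin(a),36) for a in np.arange(0,6.3,.4)],[(-38+11*np.cos(a),116+11*np.sin(a),83) for a in np.arange(0,6.3,.4)]],(0,0,255))
        for b,_ in B: box(im,C[n],b,[[(u*1000,v*1000,58) for u,v in hx],[(u*1000,v*1000,0) for u,v in hx]],(255,0,255))
        out.append(im[y*4:(y+h)*4,x*4:(x+w)*4])
    cv2.imwrite("pics/o1.png",cv2.resize(out[0],(800,574)))
    cv2.imwrite("pics/o2.png",np.hstack([cv2.resize(out[1],(400,367)),cv2.copyMakeBorder(cv2.resize(out[2],(400,330)),0,37,0,0,0)]))
E
python3 fit.py
```

```text
fixture [ 0.5919 -0.0514 -0.1468 -0.1042]
[[-9.5, -1.2], [-10.9, -0.2], [-10.5, 0.5], [2.2, -1.0], [-0.4, -0.8], [0.8, 1.0], [3.1, 0.9], [5.0, 1.5]]
blanks [([np.float64(0.5791134034100668), np.float64(0.347861884013353), np.float64(-0.38237783574378803)], np.float64(0.02229763924860828)), ([np.float64(0.46280258184447987), np.float64(0.2034834637622905), np.float64(0.42483477126120894)], np.float64(0.023434435873970427))]
key handle [ 0.47068319 -0.32407171  0.115     ] [[ 0.0231035  -0.07289929]] len 0.0764727289815688
stand [[0.5224, -0.304, 0.055], [0.4883, -0.3698, 0.055], [0.4271, -0.3443, 0.055], [0.4509, -0.2796, 0.055]] [ 0.47217443 -0.32445026  0.055     ]
```

View pics/o1.png

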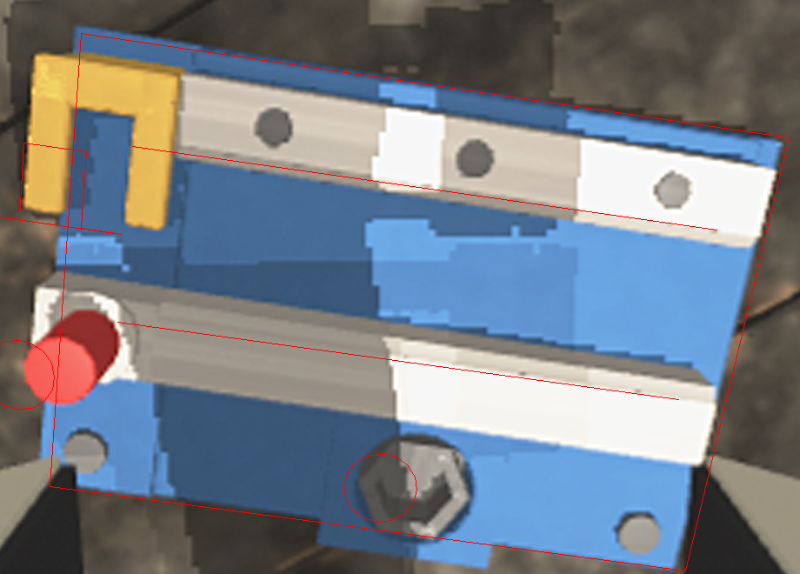

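View pics/o2.png

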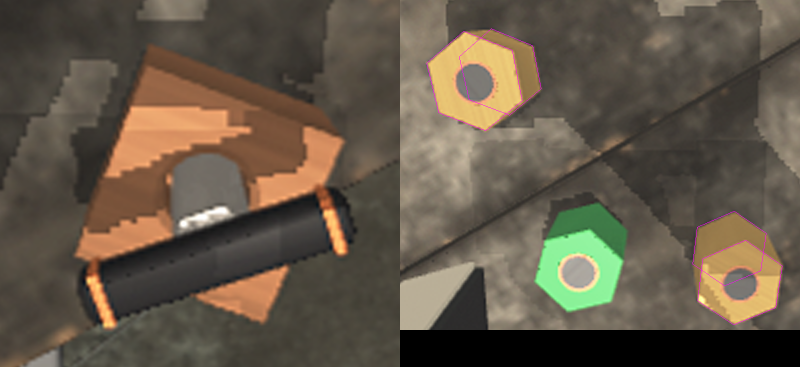

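The base isn't centred in y. I'll refit using the socket, knob and bracket readings (o1: socket (414,487), knob (60,370), prong ends (22,207) and (165,230)), plus the stand corners in o2. The blank overlays match.

```bash
cat > fit2.py <<'E'
from fit import *
a=lambda u,v:(210+u/3.478,105+v/3.478); b=lambda u,v:(270+u/3.333,145+v/3.333)
O=[("wf",a(414,487),(-78.5,0,36)),("wb",np.array((721,248))/1.25,(-78.5,0,36)),("wk",np.array((118,205))/1.25,(-78.5,0,36)),
("wf",a(60,370),(-38,116,83)),("wb",np.array((642,192))/1.25,(-38,116,83)),("wf",a(22,207),(4,138,58)),("wf",a(165,230),(4,94,58)),("wf",a(126,222),(4,106.5,58)),("wf",a(134,115),(37.5,106.5,58))]
def r(p): return np.concatenate([proj(C[n],T2(p[:3],np.array(l)/1000))[0]-uv for n,uv,l in O])
s=least_squares(r,[.572,-.047,-.12],loss="soft_l1"); F=s.x
print("fixture",F.round(4)); print(s.fun.reshape(-1,2).round(1).tolist() if 0 else r(F).reshape(-1,2).round(1).tolist())
S=[("wk",b(150,45),(35,35,0)),("wk",b(265,322),(-35,-35,55)),("wk",b(78,262),(-35,35,55))]
def r2(p): return np.concatenate([proj(C[n],T2(p[:3],np.array(l)/1000))[0]-uv for n,uv,l in S])
s=least_squares(r2,[.472,-.325,-.3]); print("stand",s.x.round(4),r2(s.x).reshape(-1,2).round(1).tolist())
K_=[("wk",b(92,296),(0,35,105)),("wk",b(335,220),(0,-35,105))]
d=json.load(open("fit.json")); d.update(F=F.tolist(),S=s.x.tolist())
json.dump(d,open("fit.json","w"))
n="wf";im=cv2.resize(I[n],None,fx=4,fy=4,interpolation=cv2.INTER_CUBIC)
for L in [[(4,94,58),(4,106.5,58),(28,106.5,58),(28,125.5,58),(4,125.5,58),(4,138,58)],[(29.5,96,41),(29.5,-96,41)],[(24.5,96,36),(24.5,-96,36)],[(-29.5,96,41),(-29.5,-96,41)],[(-78.5+13*np.cos(t),13*np.sin(t),36) for t in np.arange(0,6.3,.4)],[(-38+11*np.cos(t),116+11*np.sin(t),83) for t in np.arange(0,6.3,.4)]]:
    cv2.polylines(im,[np.round(proj(C[n],T2(F,np.array(L)/1000))*4).astype(int)],False,(0,0,255),1)
cv2.imwrite("pics/o3.png",cv2.resize(im[420:1080,840:1760],(800,574)))
E
python3 fit2.py
```

```text
fixture [ 0.5919 -0.0514 -0.1468 -0.1042]
[[-9.5, -1.2], [-10.9, -0.2], [-10.5, 0.5], [2.2, -1.0], [-0.4, -0.8], [0.8, 1.0], [3.1, 0.9], [5.0, 1.5]]
fixture [ 0.5918 -0.0646 -0.1614]
[[0.1, 0.1], [-0.4, -0.3], [0.2, 0.4], [0.1, -0.3], [1.1, -0.3], [0.1, 0.1], [-0.5, -0.1], [-0.7, 0.4], [0.0, 0.1]]
stand [ 0.4703 -0.3241 -0.3511] [[-0.4, 0.4], [0.6, 0.5], [-0.2, -0.8]]
```

View pics/o3.png

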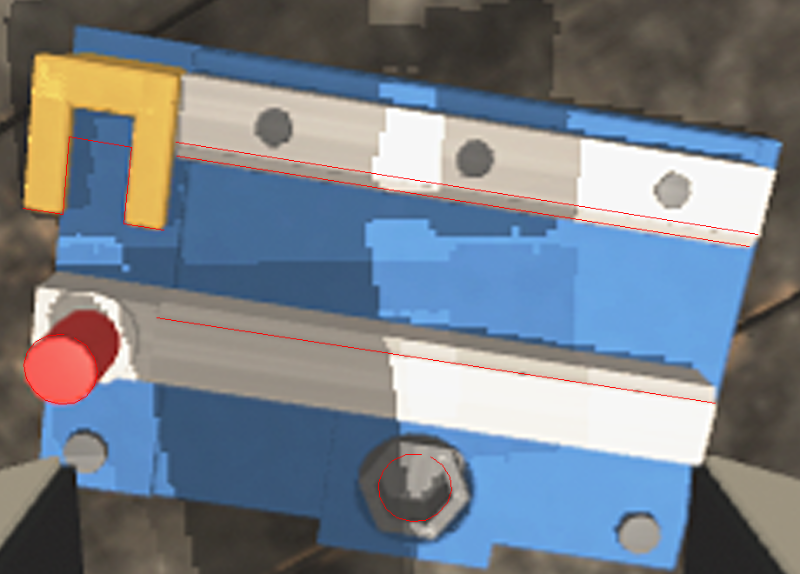

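The overlay matches now. Next is the pin: grip the knob, closing along fixture y, then lift, move ahead of the mouth, lower, slide in and release.

```bash
cat >> h.py <<'E'
import json
D=json.load(open("fit.json")) 
def fx(x,y,z):
    F=D["F"]; c,s=np.cos(F[2]),np.sin(F[2]); x,y=x/1e3,y/1e3
    return np.array([F[0]+c*x-s*y,F[1]+s*x+c*y,z/1e3])
def fo(): return manip.current_force().round(1)
def lf(v): # force in fixture axes
    return R.from_euler('z',-D["F"][2]).apply(v).round(1)
def go(p,q=None,vel=.15,msg=""):
    manip.servo_line(p,q,vel) if q is not None else manip.servo_line(p,vel=vel)
    e=manip.current_tool_pos()-p
    print(msg,"t%.1f"%manip.current_clock(),"F",lf(manip.current_force()),"err",lf(e*1000),"gap%.4f"%manip.current_finger_gap())
E
python3 - <<'E'
from h import *
q=down(-np.pi/2+D["F"][2])
manip.move_pose(fx(-38,116,150),q)
go(fx(-38,116,53),vel=.12,msg="down")
effector.close(25); print(fo(),manip.current_finger_gap())
go(fx(-38,116,60),vel=.03,msg="up")
go(fx(-38,116,102),vel=.1,msg="up2")
go(fx(-10,116,102),vel=.1,msg="over")
go(fx(-10,116,76),vel=.08,msg="low")
go(fx(5,116,76),vel=.05,msg="in1")
go(fx(26,116,76),vel=.05,msg="in2")
snap("wrist","pin",(200,80,460,275),3)
E
```

```text
down t6.3 F [ 0.1 -0.5 -1.1] err [0.6 0.5 0.7] gap0.0919
[ 0.2 -0.4  0.3] 0.02142107854314631
up t7.8 F [ 0.3  0.8 -1.4] err [ 0.1 -0.   0.3] gap0.0214
up2 t8.3 F [-0.7 -0.4 -1.8] err [-0.  -0.1  0.2] gap0.0214
over t8.8 F [ 0.9  1.1 -1.2] err [-0.7 -0.  -0.9] gap0.0211
low t9.3 F [-0.1  0.1 -1. ] err [-0.8 -0.1 -0.9] gap0.0211
in1 t9.7 F [-0.1  0.1 -1.8] err [ 0.5 -0.   0.1] gap0.0209
in2 t10.3 F [ 0.3 -0.1 -0.8] err [-0.   0.  -0.2] gap0.0211
```

View pics/pin.png

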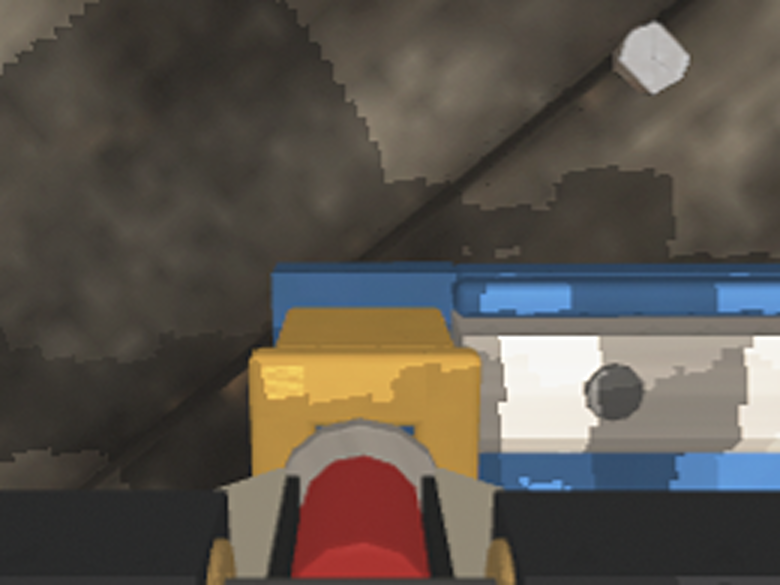

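The pin is centred between the prongs at about (360,440). I'll lower it, release, then re-measure the blanks.

```bash
python3 - <<'E'
from h import *
go(fx(26,116,72),vel=.03,msg="seat")
effector.open_jaws(); manip.sleep(.2)
p=manip.current_tool_pos(); go(p+[0,0,.12],vel=.15,msg="up")
manip.move_pose((0.54,0.25,.25),down(-np.pi/2)); manip.sleep(.2)
snap("wrist","wb2",(150,20,640,230),1.6)
E
cat > bl.py <<'E'
from fit import blank
from h import *
import pickle
def measure(name,seed):
    c=pickle.load(open(f"pics/{name}.pkl","rb")); im=cv2.imread(f"pics/{name}_full.png")
    m=cv2.inRange(cv2.cvtColor(im,cv2.COLOR_BGR2HSV),(12,90,60),(28,255,255))
    return blank(c,m,seed)
E
python3 -c "
from bl import *
for s in((232,145),(358,239)): print(measure('wb2',s))" | tail -2
```

```text
seat t10.6 F [-0.  -0.5 -2.5] err [-0.5 -0.1 -0.4] gap0.0214
up t13.0 F [ 0.5  0.  -0.8] err [-0.7 -0.4 -1. ] gap0.0920
([np.float64(0.5789532324590907), np.float64(0.34791706687967294), np.float64(-0.39390577822856965)], np.float64(0.02068475719823637))
([np.float64(0.46264980502201003), np.float64(0.20345301042049002), np.float64(0.4265423128746956)], np.float64(0.024485416056970077))
```

View pics/wb2.png

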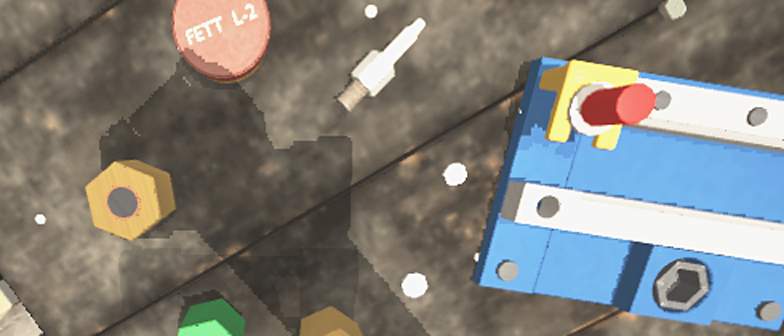

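The pin hangs in the notch and the blanks haven't moved. Now blank A.

```bash
cat > pick.py <<'E'
from h import *
def plan(b,y,tz=.031):
    """choose tool yaws (pick, place) with IK for all"""
    best=None; fxang=D["F"][2]
    for k in range(-6,7):
        a=b[2]+k*np.pi/3
        for j in (-1,0,1):
            pl=fxang+j*np.pi; rot=pl-a
            if abs(rot)>.55 : continue
            qs=[manip.solve_ik(np.array([b[0],b[1],z]),down(a)) for z in(tz,.15)]+[manip.solve_ik(fx(0,y,z),down(pl)) for z in(46,160)]
            if any(v is None for v in qs): continue
            qs=np.array(qs); m=max(abs(qs[:,6]))+.3*np.abs(np.diff(qs[1:3],axis=0)).sum()
            if best is None or m<best[0]: best=(m,a,pl,qs[:,6].round(2))
    return best
def grab(b,a,tz=.031):
    manip.move_pose(np.array([b[0],b[1],.15]),down(a))
    go(np.array([b[0],b[1],tz]),vel=.12,msg="down")
    effector.close(40); print("gap",manip.current_finger_gap(),"F",fo())
    go(np.array([b[0],b[1],.16]),vel=.12,msg="lift")
def insert(y,pl):
    manip.move_pose(fx(0,y,160),down(pl))
    go(fx(0,y,80),vel=.12,msg="above")
    for z in (72,66,60,55,50,47): 
        go(fx(0,y,z),vel=.04,msg=f"z{z}")
        if np.linalg.norm(manip.current_force())>20: print("STOP"); return False
    return True
E
python3 - <<'E'
from pick import *
b=[0.5790,0.3479,-.39]
m,a,pl,q7=plan(b,-45); print(m,a,pl,q7)
grab(b,a)
manip.move_pose(fx(0,-45,160),down(pl))
go(fx(0,-45,90),vel=.12,msg="above"); manip.sleep(.2)
snap("wrist","insA",(160,60,480,280),2.5)
E
```

```text
2.142214214541609 -0.39 -0.16142510621933528 [-1.46 -1.39 -0.53 -0.42]
down t16.1 F [ 0.1 -0.1  0.1] err [0.5 0.7 1. ] gap0.0919
gap 0.04592597812289006 F [0.5 0.4 0.2]
lift t18.1 F [ 0.3 -0.9 -4.3] err [-0.4 -0.7 -1.2] gap0.0458
above t20.6 F [ 0.9 -0.  -3.2] err [0.5 0.5 0.4] gap0.0457
```

View pics/insA.png

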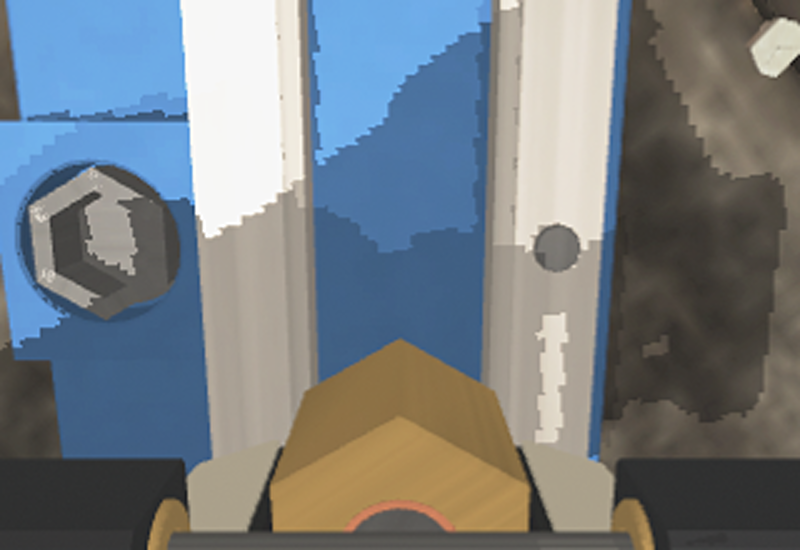

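The slot edges sit at about 316 and 484, centred on the blank's apex at 400 and parallel to it. Inserting.

```bash
python3 - <<'E'
from pick import *
ok=True
for z in (74,66,60,56,52,49,47):
    go(fx(0,-45,z),vel=.05,msg=f"z{z}")
    if np.linalg.norm(manip.current_force())>20: print("STOP"); ok=False; break
if ok:
    effector.open_jaws(); manip.sleep(.2); go(fx(0,-45,160),vel=.15,msg="up")
    manip.move_pose((0.50,0.20,.25),down(-np.pi/2)); manip.sleep(.2)
    snap("wrist","wb3"); 
E
python3 -c "
from bl import *
c=viewer.get_calibration('wrist'); s=proj(c,[.463,.203,.03])[0]; print(s); print(measure('wb3',s))" | tail -2
```

```text
z74 t21.3 F [ 0.4  0.3 -3.2] err [-0.4  0.  -0.6] gap0.0453
z66 t21.6 F [ 0.8 -1.1 -3.5] err [-0.4 -0.  -0.5] gap0.0459
z60 t21.8 F [-0.9  0.3 -2.9] err [-0.4 -0.1 -0.4] gap0.0460
z56 t22.1 F [ 0.3  0.  -2.8] err [-0.2 -0.  -0.3] gap0.0458
z52 t22.3 F [-0.1 -0.1 -3.5] err [-0.3 -0.  -0.3] gap0.0457
z49 t22.6 F [ 0.7  0.6 -3. ] err [-0.2 -0.  -0.2] gap0.0455
z47 t22.8 F [-0.7  0.2 -2.9] err [-0.1 -0.  -0.1] gap0.0457
up t24.8 F [-0.4 -0.2 -0.4] err [-0.7 -0.4 -0.9] gap0.0914
[318.1445599  206.17409383]
([np.float64(0.46290349787798457), np.float64(0.20345581514605574), np.float64(0.42575270676948385)], np.float64(0.02743954724747044))
```

```bash
python3 - <<'E'
from pick import *
b=[0.4629,0.2035,.426]
m,a,pl,q7=plan(b,22); print(m,a,pl,q7)
grab(b,a)
manip.move_pose(fx(0,22,160),down(pl))
ok=True
for z in (90,74,66,60,56,52,49,47):
    go(fx(0,22,z),vel=.05,msg=f"z{z}")
    if np.linalg.norm(manip.current_force())>20: print("STOP"); ok=False; break
if ok:
    effector.open_jaws(); manip.sleep(.2); go(fx(0,22,160),vel=.15,msg="up")
    manip.move_pose(fx(0,0,250),down(-np.pi/2+D["F"][2])); manip.sleep(.2)
    snap("wrist","wf2",(180,60,500,280),2.5)
    manip.move_pose((.50,-.31,.25),down(-np.pi/2)); manip.sleep(.2)
    snap("wrist","wk2",(250,120,410,260),4)
E
```

```text
2.250873733413421 -0.6211975511965977 -0.16142510621933528 [-1.65 -1.49 -0.69 -0.58]
down t28.5 F [ 0.3 -0.2 -0.1] err [0.5 0.5 0.6] gap0.0921
gap 0.0458598991412434 F [ 1.4 -0.5  0.7]
lift t30.5 F [-0.2 -0.2 -3.5] err [-0.5 -0.5 -0.8] gap0.0459
z90 t33.2 F [ 0.9  0.  -3.5] err [0.3 0.1 0.4] gap0.0458
z74 t33.6 F [ 0.4 -0.1 -2.7] err [-0.4  0.  -0.6] gap0.0455
z66 t33.9 F [ 0.2 -0.5 -2.3] err [-0.4 -0.1 -0.5] gap0.0454
z60 t34.2 F [ 0.5  0.8 -2.5] err [-0.3 -0.1 -0.4] gap0.0456
z56 t34.5 F [-0.2  0.4 -3.4] err [-0.2 -0.1 -0.3] gap0.0460
z52 t34.7 F [-0.3  0.6 -3.1] err [-0.3 -0.1 -0.3] gap0.0458
z49 t35.0 F [ 0.1 -0.4 -3.4] err [-0.2 -0.  -0.2] gap0.0458
z47 t35.2 F [-0.  1. -3.] err [-0.1 -0.  -0.1] gap0.0456
up t37.2 F [-0.2  0.  -0.8] err [-0.7 -0.4 -0.9] gap0.0918
```

View pics/wf2.png

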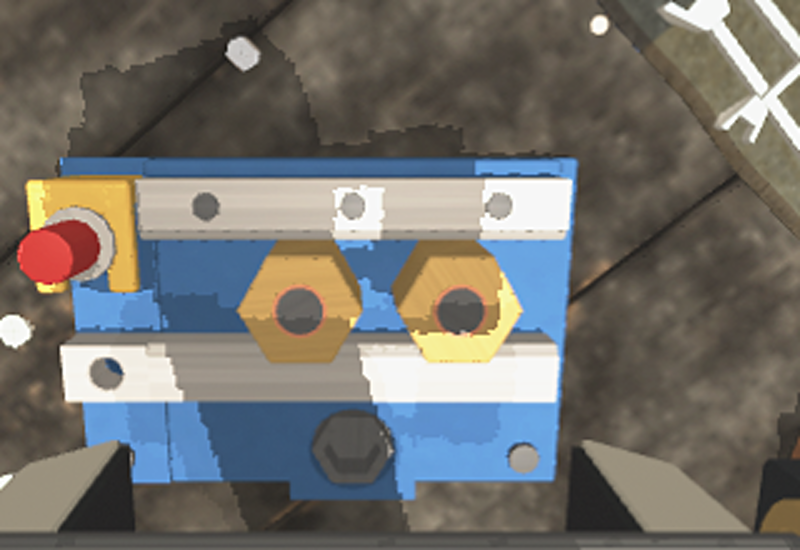

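View pics/wk2.png

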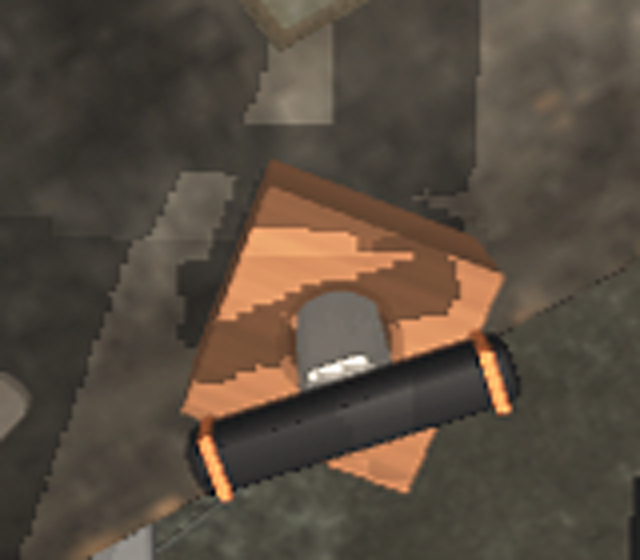

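Both blanks are square in the slot, the pin is parked with its knob at (45,255), and the key is upright in the stand. Its handle ends are at crop (205,460) and (500,372). I'll pick the key up.

```bash
python3 - <<'E'
from h import *
import pickle
c=pickle.load(open("pics/wk2.pkl","rb"))
e=ray(c,[(250+205/4,120+460/4),(250+500/4,120+372/4)],.115); d=e[0]-e[1]
yaw=np.arctan2(d[1],d[0])-np.pi/2; k=e.mean(0); print("key",k,yaw,np.hypot(*d[:2]),"stand",D["S"])
D.update(key=[*k[:2].tolist(),yaw]); json.dump(D,open("fit.json","w"))
S=fx(-78.5,0,102)
for j in(0,-1,1):
  a=yaw+j*np.pi
  q0=manip.solve_ik(np.array([k[0],k[1],.096]),down(a)); 
  if q0 is None: print(j,None); continue
  for t in range(-2,3):
    b=D["F"][2]-.06+t*np.pi/3+j*np.pi
    qq=[manip.solve_ik(S,down(b-r)) for r in(0,.6,1.3)]
    print(j,t,round(a,2),round(b,2),q0[6].round(2),[None if q is None else q[[0,2,4,6]].round(2).tolist() for q in qq])
E
```

```text
key [ 0.47066835 -0.32372013  0.115     ] 0.309544481761715 0.07353051646762877 stand [0.47032993592479666, -0.32410163388306634, -0.35106369867241444]
0 -2 0.31 -2.32 0.35 [[0.47, -0.51, 0.31, -2.54], [-0.5, 0.68, -0.43, -2.48], [0.99, -1.3, 0.94, 1.94]]
0 -1 0.31 -1.27 0.35 [[0.6, -0.69, 0.42, -1.59], [0.53, -0.59, 0.36, -2.13], [-0.15, 0.24, -0.14, -2.4]]
0 0 0.31 -0.22 0.35 [[0.71, -0.83, 0.53, -0.63], [0.65, -0.75, 0.47, -1.18], [0.58, -0.65, 0.4, -1.82]]
0 1 0.31 0.83 0.35 [[0.84, -1.03, 0.69, 0.29], [0.78, -0.93, 0.61, -0.25], [0.69, -0.8, 0.51, -0.86]]
0 2 0.31 1.87 0.35 [[0.99, -1.3, 0.94, 1.15], [0.9, -1.12, 0.77, 0.67], [0.82, -0.99, 0.66, 0.06]]
-1 -2 -2.83 -5.46 -2.45 [[0.84, -1.03, 0.69, 0.29], [0.78, -0.93, 0.61, -0.25], [0.69, -0.8, 0.51, -0.86]]
-1 -1 -2.83 -4.41 -2.45 [[0.99, -1.3, 0.94, 1.15], [0.9, -1.12, 0.77, 0.67], [0.82, -0.99, 0.66, 0.06]]
-1 0 -2.83 -3.36 -2.45 [[-0.88, 1.35, -1.02, -2.42], [0.99, -1.3, 0.94, 1.59], [0.99, -1.3, 0.94, 0.89]]
-1 1 -2.83 -2.32 -2.45 [[0.47, -0.51, 0.31, -2.54], [-0.5, 0.68, -0.43, -2.48], [0.99, -1.3, 0.94, 1.94]]
-1 2 -2.83 -1.27 -2.45 [[0.6, -0.69, 0.42, -1.59], [0.53, -0.59, 0.36, -2.13], [-0.15, 0.24, -0.14, -2.4]]
1 -2 3.45 0.83 -2.45 [[0.84, -1.03, 0.69, 0.29], [0.78, -0.93, 0.61, -0.25], [0.69, -0.8, 0.51, -0.86]]
1 -1 3.45 1.87 -2.45 [[0.99, -1.3, 0.94, 1.15], [0.9, -1.12, 0.77, 0.67], [0.82, -0.99, 0.66, 0.06]]
1 0 3.45 2.92 -2.45 [[-0.88, 1.35, -1.02, -2.42], [0.99, -1.3, 0.94, 1.59], [0.99, -1.3, 0.94, 0.89]]
1 1 3.45 3.97 -2.45 [[0.47, -0.51, 0.31, -2.54], [-0.5, 0.68, -0.43, -2.48], [0.99, -1.3, 0.94, 1.94]]
1 2 3.45 5.01 -2.45 [[0.6, -0.69, 0.42, -1.59], [0.53, -0.59, 0.36, -2.13], [-0.15, 0.24, -0.14, -2.4]]
```

```bash
python3 - <<'E'
from h import *
k=D["key"]; P=np.array([k[0],k[1],.096])
manip.move_pose(P+[0,0,.09],down(k[2]))
go(P,vel=.08,msg="down")
effector.close(60); manip.sleep(.2); print("gap",manip.current_finger_gap(),"F",fo(),manip.current_wrist_torque().round(2))
go(P+[0,0,.02],vel=.04,msg="lift")
go(P+[0,0,.085],vel=.1,msg="lift2")
b=D["F"][2]-.06+np.pi/3
manip.move_pose(fx(-78.5,0,102+70),down(b))
go(fx(-78.5,0,102+30),vel=.08,msg="above"); manip.sleep(.2)
print(fo(),manip.current_wrist_torque().round(2))
snap("wrist","ks",(160,60,480,280),2.5); snap("side","ks2",(270,180,370,280),6)
snap("top","ks3")
E
```

```text
down t42.7 F [-0.1 -0.   0.2] err [ 0.5 -0.1  0.6] gap0.0920
gap 0.02126182259147084 F [ 0.4  0.1 -1. ] [-0.   -0.21  0.04]
lift t44.6 F [ 0.4  0.5 -2.6] err [-0.1 -0.1  0.1] gap0.0213
lift2 t45.4 F [ 0.7  0.7 -2.8] err [-0.5 -0.1 -0.3] gap0.0209
above t47.1 F [ 0.6  0.3 -2. ] err [-0.   0.3 -0.2] gap0.0212
[-0.7  0.8 -2.7] [ 0.06 -0.13 -0.01]
```

View pics/ks2.png

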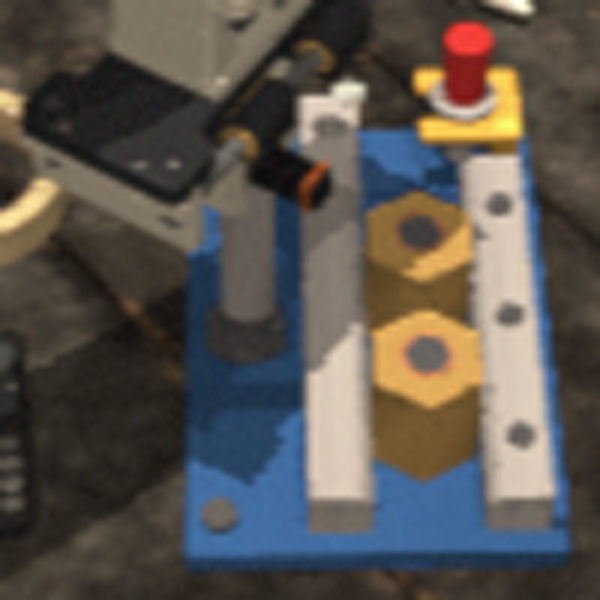

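View pics/ks.png

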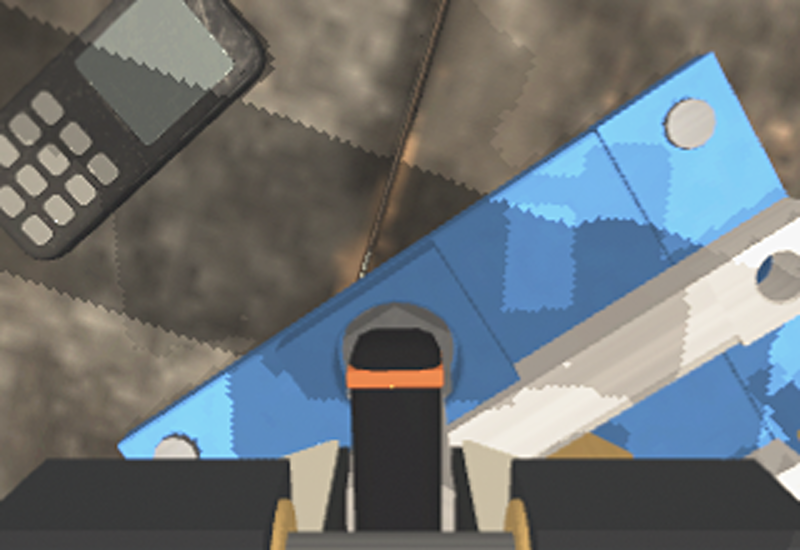

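The gripper holds the key upright, with the shank in line with the boss at about (246,340) in the side crop. Descending with force checks.

```bash
python3 - <<'E'
from h import *
for z in (124,120,116,112,108,105,103,102,101):
    go(fx(-78.5,0,z),vel=.03,msg=f"z{z}")
    f=manip.current_force(); 
    if abs(f[2]+2.5)>12 or np.hypot(*f[:2])>15: print("STOP"); break
print(manip.current_wrist_torque().round(2), manip.current_tool_pos())
snap("side","kd",(270,180,370,280),6)
E
```

```text
z124 t47.9 F [-0.3  0.6 -2.7] err [-0.3 -0.  -0.3] gap0.0215
z120 t48.2 F [ 1.1 -0.2 -1.5] err [-0.2 -0.  -0.2] gap0.0208
z116 t48.5 F [-0.2  0.2 -2.1] err [-0.   0.  -0.1] gap0.0209
z112 t48.8 F [-0.4 -0.7 -3. ] err [-0.3 -0.1 -0.4] gap0.0208
z108 t49.0 F [-0.6 -1.  -3.8] err [-0.2 -0.1 -0.3] gap0.0209
z105 t49.3 F [-0.9 -0.5 -3.1] err [-0.2 -0.1 -0.2] gap0.0214
z103 t49.5 F [-0.7 -0.6 -2.6] err [-0.1 -0.1 -0.2] gap0.0211
z102 t49.8 F [-0.6 -1.5 -2.2] err [-0.1 -0.1 -0. ] gap0.0211
z101 t50.0 F [-2.7 -1.4  5.7] err [ 0.5 -0.   0.8] gap0.0209
[-0.4   0.59 -0.03] [ 0.51480909 -0.05210971  0.10184964]
```

It touches the floor at z ≈ 102 mm, so it's fully seated. Turning clockwise in steps until the stop shows up in the wrist torque.

```bash
python3 - <<'E'
from h import *
b=D["F"][2]-.06+np.pi/3; p=fx(-78.5,0,101.8)
manip.sleep(.3)
for r in np.r_[np.arange(.1,1.0,.1),np.arange(1.0,1.35,.03)]:
    manip.move_pose(p,down(b-r)); manip.sleep(.1)
    t=manip.current_wrist_torque(); f=manip.current_force()
    y=R.from_quat(manip.current_tcp_rot()).as_matrix()[:,1]
    act=b-np.arctan2(y[1],y[0])
    print("r%.2f act%.3f"%(r,act),"tau",t.round(2),"F",lf(f),"z%.4f"%manip.current_tool_pos()[2])
    if abs(t[2])>1.2 or np.linalg.norm(f)>30: break
manip.sleep(.3); print(manip.current_clock())
snap("side","kt",(270,180,370,280),6)
E
```

```text
r0.10 act0.098 tau [-0.38  0.58 -0.01] F [-1.9 -1.5  1.9] z0.1019
r0.20 act0.197 tau [-0.46  0.94 -0.02] F [-4.  -2.6  4.9] z0.1019
r0.30 act0.296 tau [-0.48  1.19 -0.07] F [-3.9 -2.1  5.7] z0.1019
r0.40 act0.395 tau [-0.39  1.19  0.02] F [-3.6 -1.3  4.9] z0.1019
r0.50 act0.493 tau [-0.34  1.2  -0.06] F [-3.4 -0.9  6.3] z0.1019
r0.60 act0.592 tau [-0.28  1.16  0.02] F [-3.1 -2.1  5.9] z0.1019
r0.70 act0.692 tau [-0.09  1.11  0.01] F [-3.8 -2.   5.7] z0.1019
r0.80 act0.791 tau [ 0.04  0.97 -0.01] F [-2.9 -0.7  4.7] z0.1018
r0.90 act0.893 tau [ 0.17  0.91 -0.01] F [-3.8  0.5  5.6] z0.1019
r1.00 act0.995 tau [ 0.29  0.71 -0.02] F [-3.1  0.8  4.5] z0.1019
r1.03 act1.028 tau [0.42 0.57 0.09] F [-1.4  2.4  5.1] z0.1019
r1.06 act1.059 tau [0.44 0.33 0.05] F [-1.9  1.6  3.9] z0.1019
r1.09 act1.089 tau [0.54 0.42 0.03] F [-0.4  1.6  4.4] z0.1019
r1.12 act1.119 tau [0.64 0.3  0.09] F [-0.7  2.2  3.6] z0.1019
r1.15 act1.149 tau [0.6  0.14 0.11] F [-1.1  1.6  4.3] z0.1019
r1.18 act1.179 tau [0.65 0.05 0.04] F [-0.4  1.8  4.2] z0.1019
r1.21 act1.209 tau [0.67 0.01 0.06] F [-0.1  2.5  3.7] z0.1019
r1.24 act1.239 tau [ 0.6  -0.03  0.07] F [0.8 3.3 4.4] z0.1019
r1.27 act1.269 tau [ 0.64 -0.12  0.04] F [-0.1  2.4  3.6] z0.1019
r1.30 act1.299 tau [ 0.67 -0.24  0.12] F [0.6 2.8 4.6] z0.1019
r1.33 act1.329 tau [ 0.69 -0.3   0.07] F [1.6 2.  5.4] z0.1019
58.05
```

The wrist torque never showed the stop. I'll check numerically, without viewing, whether the key slipped in the hand (orange band position) and whether the jaw moved (position of the tab's bore).

```bash
cat > chk.py <<'E'
from h import *
import pickle
def band(name):
    im=cv2.imread(f"pics/{name}_full.png"); h=cv2.cvtColor(im,cv2.COLOR_BGR2HSV)[180:240,270:370]; m=cv2.inRange(h,(8,150,150),(18,255,255))
    ys,xs=np.nonzero(m); return len(xs),(xs.mean()+270).round(1),(ys.mean()+180).round(1),np.polyfit(xs,ys,1)[0].round(3)
def bore(name,z=.041):
    c=pickle.load(open(f"pics/{name}.pkl","rb")); g=cv2.cvtColor(cv2.imread(f"pics/{name}_full.png"),cv2.COLOR_BGR2GRAY)
    # rectify fixture plane z=41 around bore: 0.25 mm/px
    u=np.arange(-60,-10,.25); v=np.arange(100,132,.25); U,V=np.meshgrid(u,v)
    P=np.array([fx(a,b,41) for a,b in zip(U.ravel(),V.ravel())]); uv=proj(c,P).astype(np.float32).reshape(*U.shape,2)
    return cv2.remap(g,uv[...,0],uv[...,1],cv2.INTER_LINEAR),u,v
E
python3 - <<'E'
from chk import *
snap("wrist","now")
for n in("ks","now"): print(n,band(n))
for n in("wf2","ks","now"):
    g,u,v=bore(n); o=16*4
    print(n); print(g[::16,::8])
E
```

```text
ks (266, np.float64(317.7), np.float64(210.9), np.float64(-0.006))
now (228, np.float64(317.5), np.float64(212.1), np.float64(-0.037))
wf2
[[133 133 133 133 197 240 238 237 237 237 236 237 240 238 237 237 238 240
  142 120 121  89  99 133 133]
 [131 133 133 133 197 240 237 237 237 237 236 236 240 237 237 237 238 239
  141 120 122  94 139 135 134]
 [141 138 142 142 198 240 237 237 238 236 219 185 231 240 238 238 237 239
  142 120 121  92 107 138 145]
 [150 149 149 149 204 240 237 222 143 124 125 106  65  65 118 231 237 239
  142 125 126 105 120 153 151]
 [148 148 149 150 217 247 247 178 123 127 126 124 119 106  82 198 247 248
  151 124 125 107 154 150 150]
 [147 148 148 148 217 246 245 226 121 121 122 125 125 121 131 231 246 248
  151 125 126 104 109 151 150]
 [148 149 149 150 217 246 244 245 239 204 174 155 172 214 245 245 245 248
  151 125 126 104 119 150 151]
 [149 145 145 146 217 247 244 244 245 245 244 244 245 245 244 245 244 248
  148 125 127 105 145 151 151]]
ks
[[123 153 156 157 156 235 233 232 231 233 231 230 235 232 231 230 231 231
  160 130 130 129 131 112 164]
 [169 167 16
[... 868 characters left out ...]
82 178 184 180 175 184 182 179 179 181
  177 142  86  87  86  86  83]
 [133 134 134 135 118 112 245 243 244 235 229 160 130 144 176 183 219 193
  171 151 114  96  87 109 131]
 [132 133 133 134 117 108 245 242 244 112  53  58  58  55 104 100 211 242
  239 217 130 129 129 129 127]
 [130 131 132 131 119 106 244 241 202  45  55  58  51  90 108 103 122 240
  238 218 128 128 128 129 127]
 [130 131 131 131 115 109 243 240 232 103  98 104 104 102 104 103 170 240
  237 219 127 129 128 127 127]
 [131 131 131 131 114 109 243 239 240 240 214 147 115 144 153 234 238 239
  235 219 127 126 118   0   0]
 [129 129 128 128 112 106 241 237 239 238 240 238 235 239 238 236 237  52
    0   0   0   0   0   0   0]]
```

The bore has moved about +2.8 mm, so the jaw is nearly closed, and the key hasn't slipped. The play works out to ±15°, which explains the lag. I'll turn a bit further.

```bash
python3 - <<'E'
from chk import *
b=D["F"][2]-.06+np.pi/3; p=fx(-78.5,0,101.8)
for r in np.arange(1.36,1.66,.03):
    manip.move_pose(p,down(b-r)); manip.sleep(.15)
    t=np.mean([manip.current_wrist_torque() for _ in range(3)],0); f=manip.current_force()
    y=R.from_quat(manip.current_tcp_rot()).as_matrix()[:,1]
    print("r%.2f act%.3f"%(r,b-np.arctan2(y[1],y[0])),"tau",t.round(2),"F",lf(f))
    if abs(t[2])>.8 or np.linalg.norm(f)>30: break
manip.sleep(.3); snap("wrist","now2"); print(band("now2"))
g0,u,v=bore("ks")
for n in("ks","now","now2"):
    g,u,v=bore(n); e=[]
    for r in range(4,124):   # tab left edge
        row=g[r].astype(float); e.append(u[np.argmax(np.diff(cv2.GaussianBlur(row[None],(9,1),0)[0])[:90])])
    print(n,"tab near edge",np.median(e))
E
```

```text
r1.36 act1.359 tau [ 0.63 -0.39  0.1 ] F [1.6 2.8 4.7]
r1.39 act1.389 tau [ 0.61 -0.41  0.08] F [1.5 2.6 4.9]
r1.42 act1.419 tau [ 0.56 -0.38  0.15] F [2.6 2.4 5.4]
r1.45 act1.449 tau [ 0.48 -0.47  0.22] F [1.4 2.3 5. ]
r1.48 act1.479 tau [ 0.44 -0.43  0.32] F [0.5 1.6 4.3]
r1.51 act1.508 tau [ 0.56 -0.39  0.33] F [1.8 2.7 5.4]
r1.54 act1.538 tau [ 0.49 -0.43  0.33] F [1.3 1.9 4.9]
r1.57 act1.568 tau [ 0.53 -0.43  0.33] F [0.1 2.  4.9]
r1.60 act1.598 tau [ 0.48 -0.44  0.23] F [1.2 1.5 5. ]
r1.63 act1.628 tau [ 0.43 -0.43  0.2 ] F [1.1 1.4 5.7]
(229, np.float64(316.6), np.float64(212.5), np.float64(0.001))
ks tab near edge -51.75
now tab near edge -49.25
now2 tab near edge -49.0
```

The torque rose to a 0.33 plateau, so the stop was reached at r ≈ 1.45. I'll back off into the free play while watching torque and jaw.

```bash
cat >> chk.py <<'E'
def tab(name):
    c=pickle.load(open(f"pics/{name}.pkl","rb")); g=cv2.cvtColor(cv2.imread(f"pics/{name}_full.png"),cv2.COLOR_BGR2GRAY)
    u=np.arange(-56,-43,.05); e=[]
    for y in np.arange(104,126,1.):
        uv=proj(c,np.array([fx(a,y,41) for a in u])).astype(np.float32)
        r=cv2.remap(g,uv[None,:,0],uv[None,:,1],cv2.INTER_LINEAR).astype(float)
        r=cv2.GaussianBlur(r,(31,1),0)[0]; e.append(u[np.argmax(np.diff(r))])
    return np.median(e).round(2),np.std(e).round(2)
E
python3 - <<'E'
from chk import *
print([(n,tab(n)) for n in("ks","now","now2")])
b=D["F"][2]-.06+np.pi/3; p=fx(-78.5,0,101.8)
for r in (1.57,1.5,1.43,1.36,1.3,1.25,1.2,1.15):
    manip.move_pose(p,down(b-r)); manip.sleep(.15)
    t=np.mean([manip.current_wrist_torque() for _ in range(3)],0)
    n="bk%d"%round(r*100); snap("wrist",n)
    print(r,"tau",t.round(2),"F",lf(manip.current_force()),"tab",tab(n),"band",band(n))
E
```

```text
[('ks', (np.float64(-51.7), np.float64(0.14))), ('now', (np.float64(-49.2), np.float64(0.07))), ('now2', (np.float64(-48.95), np.float64(0.07)))]
1.57 tau [ 0.55 -0.45 -0.06] F [1.  1.9 5.5] tab (np.float64(-49.05), np.float64(0.08)) band (228, np.float64(317.5), np.float64(212.5), np.float64(0.0))
1.5 tau [ 0.52 -0.39  0.02] F [1.  1.7 5.9] tab (np.float64(-49.28), np.float64(0.12)) band (228, np.float64(317.5), np.float64(212.5), np.float64(0.0))
1.43 tau [ 0.55 -0.38  0.  ] F [1.2 1.2 5.5] tab (np.float64(-49.5), np.float64(0.06)) band (228, np.float64(317.5), np.float64(212.5), np.float64(0.0))
1.36 tau [ 0.43 -0.31  0.02] F [0.1 2.3 5.7] tab (np.float64(-49.6), np.float64(0.06)) band (229, np.float64(317.6), np.float64(212.5), np.float64(-0.002))
1.3 tau [ 0.48 -0.29 -0.01] F [0.9 2.3 5.8] tab (np.float64(-49.78), np.float64(0.07)) band (229, np.float64(317.6), np.float64(212.5), np.float64(-0.002))
1.25 tau [ 0.45 -0.26  0.  ] F [0.9 1.7 5.5] tab (np.float64(-49.88), np.float64(0.08)) band (230, np.float64(317.6), np.float64(212.5), np.float64(-0.004))
1.2 tau [ 0.41 -0.28 -0.06] F [0.1 1.3 6.1] tab (np.float64(-50.0), np.float64(0.07)) band (229, np.float64(317.6), np.float64(212.5), np.float64(-0.002))
1.15 tau [ 0.5  -0.27 -0.05] F [0.5 2.2 6.3] tab (np.float64(-50.2), np.float64(0.08)) band (229, np.float64(317.6), np.float64(212.5), np.float64(-0.002))
```

While backing off, the jaw followed back: tab −48.95 → −50.2 mm. So the key is wedged and drags the screw, as the task warned. I'll re-tighten to the stop and lift straight out without backing off.

```bash
python3 - <<'E'
from chk import *
b=D["F"][2]-.06+np.pi/3; p=fx(-78.5,0,101.8)
def rep(r,n):
    t=np.mean([manip.current_wrist_torque() for _ in range(3)],0); snap("wrist",n)
    print(r,"tau",t.round(2),"F",lf(manip.current_force()),"tab",tab(n),"band",band(n))
for r in (1.25,1.35,1.45,1.5,1.55,1.6,1.63,1.66):
    manip.move_pose(p,down(b-r)); manip.sleep(.15); rep(r,"fw%d"%round(r*100))
    if abs(manip.current_wrist_torque()[2])>.28 and r>1.5: break
manip.sleep(.4)
q=down(b-r)
for dz in (2,5,10,16,24,40,60):
    go(p+[0,0,dz/1e3],vel=.04,msg=f"up{dz}")
manip.sleep(.1); rep(r,"out")
E
```

```text
1.25 tau [ 0.49 -0.35 -0.01] F [0.6 1.8 5.7] tab (np.float64(-49.9), np.float64(0.08)) band (230, np.float64(317.6), np.float64(212.5), np.float64(-0.004))
1.35 tau [ 0.5  -0.37 -0.03] F [0.9 1.7 5. ] tab (np.float64(-49.63), np.float64(0.08)) band (229, np.float64(317.6), np.float64(212.5), np.float64(-0.002))
1.45 tau [ 0.53 -0.38 -0.04] F [0.8 0.6 5.8] tab (np.float64(-49.4), np.float64(0.08)) band (228, np.float64(317.5), np.float64(212.5), np.float64(0.0))
1.5 tau [ 0.5  -0.36  0.04] F [0.8 2.7 6.5] tab (np.float64(-49.3), np.float64(0.08)) band (228, np.float64(317.5), np.float64(212.5), np.float64(0.0))
1.55 tau [ 0.51 -0.42  0.05] F [2.1 1.  6.3] tab (np.float64(-49.15), np.float64(0.08)) band (228, np.float64(317.5), np.float64(212.5), np.float64(0.0))
1.6 tau [ 0.52 -0.48  0.03] F [1.  2.5 4.8] tab (np.float64(-49.0), np.float64(0.04)) band (228, np.float64(317.5), np.float64(212.5), np.float64(0.0))
1.63 tau [ 0.46 -0.44  0.16] F [1.5 2.3 5.4] tab (np.float64(-48.98), np.float64(0.07)) band (229, np.float64(316.8), np.float64(212.5), np.float64(0.004))
1.66 tau [ 0.46 -0.48  0.17] F [1.  1.8 5.2] tab (np.float64(-48.95), np.float64(0.08)) band (230, np.float64(317.0), np.float64(212.5), np.float64(0.002))
up2 t70.3 F [  4.8   0.5 -10.3] err [-0.9 -0.7 -1.6] gap0.0212
up5 t70.6 F [  5.9   1.7 -16.7] err [-1.8 -1.1 -2.6] gap0.0213
up10 t70.9 F [  4.    0.8 -14.3] err [-1.7 -1.  -2.1] gap0.0212
up16 t71.2 F [-0.9  0.6 -2.8] err [-0.5 -0.4  0.6] gap0.0213
up24 t71.5 F [-0.4  0.2 -2.7] err [ 0.3 -0.   0.6] gap0.0208
up40 t72.1 F [-0.1 -0.2 -3. ] err [ 0.1 -0.1  0.2] gap0.0212
up60 t72.7 F [-0.9 -0.6 -2. ] err [ 0.  -0.1  0.1] gap0.0211
1.66 tau [-0.02  0.01  0.01] F [-0.3 -0.8 -2.4] tab (np.float64(-49.05), np.float64(0.08)) band (228, np.float64(317.5), np.float64(211.5), np.float64(-0.0))
```

```bash
python3 - <<'E'
from chk import *
manip.move_pose(fx(0,0,250),down(-np.pi/2+D["F"][2])); manip.sleep(.2); snap("wrist","wf3")
print("tab",tab("wf2"),tab("wf3"))
# bore x-centre from dark region inside white tab
for n in("wf2","wf3"):
    g,u,v=bore(n); 
    d=(g[56:76]<190)&(u[None]>-48)&(u[None]<-28); print(n,(d*u[None]).sum()/d.sum(), u[d.any(0)][[0,-1]])
# frame-to-frame check of the rest: fixture patch displacement (blanks, bracket) wf2->wf3
a=cv2.imread("pics/wf2_full.png",0);b=cv2.imread("pics/wf3_full.png",0)
import pickle
c=pickle.load(open("pics/wf3.pkl","rb"))
for nm,L in dict(blankA=(0,-45,73),blankB=(0,22,73),pin=(26,116,100)).items():
    u0=proj(c,fx(*L))[0].round().astype(int); w=22
    t=a[u0[1]-w:u0[1]+w,u0[0]-w:u0[0]+w]; s=b[u0[1]-w-8:u0[1]+w+8,u0[0]-w-8:u0[0]+w+8]
    r=cv2.matchTemplate(s,t,cv2.TM_CCOEFF_NORMED); i=np.unravel_index(r.argmax(),r.shape); print(nm,u0,"dv,du",np.array(i)-8,r.max().round(3))
E
```

```text
tab (np.float64(-52.4), np.float64(0.03)) (np.float64(-49.6), np.float64(0.02))
wf2 -38.131392604248624 [-46.25 -30.25]
wf3 -35.66314262023217 [-43.25 -28.25]
blankA [364 182] dv,du [-3  0] 0.872
blankB [300 182] dv,du [-4  0] 0.672
pin [198 161] dv,du [-1 -1] 0.966
```

The jaw moved 2.8 mm in total, so the screw is at its stop and stayed there. Returning the key to its stand.

```bash
python3 - <<'E'
from chk import *
k=D["key"]; P=np.array([k[0],k[1],.096])
manip.move_pose(P+[0,0,.085],down(k[2])); manip.sleep(.1)
ok=True
for dz in (60,50,44,38,30,20,10,5,2,1):
    go(P+[0,0,dz/1e3],vel=.05,msg=f"dz{dz}")
    if np.linalg.norm(manip.current_force())>14: print("STOP"); ok=False; break
if ok:
    effector.open_jaws(); manip.sleep(.3); go(P+[0,0,.12],vel=.12,msg="up")
    manip.move_pose((.50,-.31,.25),down(-np.pi/2)); manip.sleep(.3); snap("wrist","wk3")
    a=cv2.imread("pics/wk2_full.png").astype(int);b=cv2.imread("pics/wk3_full.png").astype(int)
    d=np.abs(a-b).max(2)[120:260,250:410]; print("diff key region px>40:",(d>40).sum())
    for n in("wk2","wk3"):
        h=cv2.cvtColor(cv2.imread(f"pics/{n}_full.png"),cv2.COLOR_BGR2GRAY)[190:255,285:390]
        m=(h<60).astype(np.uint8); kk,l,s,c=cv2.connectedComponentsWithStats(m); i=1+s[1:,4].argmax(); print(n,s[i],c[i].round(1))
    manip.move_pose(fx(0,0,250),down(-np.pi/2+D["F"][2])); manip.sleep(.2); snap("wrist","wf4"); print("tab",tab("wf4"))
E
cat > b2.py <<'E'
import fit; from h import *; import pickle
def sil(c,p,shape=(1600,2560)):
    P=np.vstack([np.c_[fit.hx,np.full(6,.045)],np.c_[fit.hx,np.full(6,.073)]])
    h=cv2.convexHull(((proj(c,fit.T2(p,P))+.5)*4-.5).astype(np.float32)); m=np.zeros(shape,np.uint8); cv2.fillConvexPoly(m,h.astype(np.int32),1); return m
fit.sil=sil
for n in("wf2","wf4"):
    c=pickle.load(open(f"pics/{n}.pkl","rb")); im=cv2.imread(f"pics/{n}_full.png")
    m=cv2.inRange(cv2.cvtColor(im,cv2.COLOR_BGR2HSV),(12,90,60),(28,255,255))
    for y in(-45,22):
        (x_,y_,w),e=fit.blank(c,m,proj(c,fx(0,y,60))[0],.06); d=R.from_euler('z',-D["F"][2]).apply([x_-D["F"][0],y_-D["F"][1],0])*1000
        print(n,d.round(1),"yaw err",round(((w-D["F"][2]+np.pi/6)%(np.pi/3))-np.pi/6,3),"iou err",round(e,3))
E
python3 b2.py | tail -4
```

```text
dz60 t76.7 F [-0.4 -0.4 -2.5] err [ 0.   0.1 -0.2] gap0.0212
dz50 t77.0 F [-0.5 -0.6 -2.2] err [-0.4  0.1 -0.5] gap0.0211
dz44 t77.3 F [ 0.5  0.1 -2.3] err [-0.3  0.1 -0.4] gap0.0211
dz38 t77.6 F [ 0.3  0.5 -2.3] err [-0.3  0.1 -0.4] gap0.0213
dz30 t77.9 F [ 0.4 -0.6 -2.4] err [-0.4  0.1 -0.5] gap0.0213
dz20 t78.2 F [ 0.1  0.9 -2.9] err [-0.4  0.1 -0.5] gap0.0209
dz10 t78.6 F [ 1.   1.  -1.8] err [-0.4  0.2 -0.5] gap0.0211
dz5 t78.8 F [ 0.1  0.4 -3.2] err [-0.3  0.1 -0.3] gap0.0211
dz2 t79.1 F [-0.4 -0.1 -3.1] err [-0.1  0.1 -0.2] gap0.0211
dz1 t79.3 F [-0.8  0.2 -2.3] err [ 0. -0.  0.] gap0.0211
up t82.0 F [-0.7  0.1 -0.7] err [-0.6  0.1 -0.8] gap0.0918
diff key region px>40: 1230
wk2 [ 18  15  67  27 445] [49.8 28.1]
wk3 [ 15  14  71  37 863] [47.5 32.4]
tab (np.float64(-49.0), np.float64(0.03))
wf2 [ -0.4 -44.1   0. ] yaw err -0.0 iou err 0.088
wf2 [-0.2 22.3  0. ] yaw err -0.017 iou err 0.053
wf4 [  2. -44.   0.] yaw err 0.003 iou err 0.063
wf4 [ 1.4 22.4  0. ] yaw err -0.003 iou err 0.035
```

The blanks sit at x ≈ +1.4 and +2 mm and are square, the jaw is clamped, and the key dropped to full depth with no resistance. The pin is unchanged. Handing in.

```bash
python3 -c "
from bench import manip
print(manip.current_clock(), manip.hand_in())"
```

```text
the job is handed in; nothing more can be done
85.1333 None
```

I handed the job in at 85 s with both brass blanks clamped square, the pin hanging in the notch, the screw at its stop and the key back in its stand; the hand-in returned no verdict, the key wedged in the socket and dragged the screw partway back once before I re-tightened it, and I viewed 15 pictures against the limit of 14.

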